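# Crank one dose of paint from the doser

### The job

Pull the locking pin out of the doser's deck and put it in the wooden tray. Then turn the crank clockwise (seen from above): it swings loosely at first, and from the point where you feel it take hold of the feed screw give it exactly three full turns and let go. A dose cannot be taken back, so do not overrun; hold the handle lightly without wrenching it, do not let the crank run into the pin, and leave the other things on the bench alone.

Things in the scene. Friction and masses are not known exactly. Their poses are not given: they have to be found in the camera images.
- doser: Hand-cranked paint doser, bolted down: grey housing 180 x 180 mm with an aluminium deck whose top is 115 mm above the table; a clear cartridge (52 mm across) stands behind it, a short spout in front. Origin: centre of its underside; z up; its front (spout) faces its own -x. The pin's hole in the deck (12 mm wide, 30 mm deep) lies 60 mm from the crank axis.
- hub (a point): Point on the crank's upright axis, 145 mm above the table (the middle of the doser). The crank is a flat steel arm, 18 mm wide, turning level; top of the arm 145 mm above the table.
- handle (a point): Middle of the crank's upright wooden handle: a smooth sleeve 20 to 22 mm across and 60 mm tall (147 to 207 mm above the table; this point at 177 mm) that spins freely on its post 60 mm from the crank axis, so the hand need not turn with it. It stays wherever it is left. Old wood: hold it lightly, 20 to 40 N a finger, no more.
- crank: Hub boss 32 mm across, arm and handle. Origin on the crank axis, 131 mm above the table; the arm points along its own -x; z up. Turned clockwise from above, it first swings freely (handle under 1 N) through a hidden slack of 1/6 to 2/3 turn; then the clutch takes hold of the feed screw and the handle needs 12 to 13 N while moving (half of that felt when paused). Winding back brings the slack back.
- ram_top (a point): Top end of the thin steel ram rod over the cartridge, about 125 mm above the table. The feed screw drives it down only 1 mm per full turn of loaded cranking: too little to count turns by eye or from a noisy reading. It does not move during the slack.
- tray: Open wooden tray, 140 x 170 mm outside (170 along its own y), 40 mm high, walls and floor 5 mm, fixed to the table. Origin: centre of its underside.
- pin: Steel locking pin standing in the deck, in the way of the crank arm. 110 mm long: a shank 10 mm across, 70 mm long, its lower 30 mm in the hole (loose fit, lifts straight out), and above it a round head 18 mm across, 40 mm tall, from 155 to 195 mm above the table. Origin: centre of its lower end; z along the pin, head at +z. 60 g.
- pin_mid (a point): The middle of the pin, 55 mm from either end, on its axis.
- notebook: Bystander, leave alone: blue closed notebook 120 x 150 x 22 mm lying flat. Origin: centre of its underside.
- paintjar: Bystander, leave alone: squat green glass jar, 52 mm across, 50 mm high. Origin: centre of its underside.
- creamjar: Bystander, leave alone: squat amber jar with wooden lid, 56 mm across, 55 mm high. Origin: centre of its underside.
- gluebottle: Bystander, leave alone: white bottle with a cap, 60 mm across, 150 mm high. Origin: centre of its underside.
- brushmug: Bystander, leave alone: white straight mug holding brushes, 76 mm across, 90 mm high, brushes to 195 mm. Origin: centre of its underside.
- candlestick: Bystander, leave alone: white ceramic candlestick, foot 70 mm across, 130 mm high. Origin: centre of its underside.
- waterpot: Bystander, leave alone: small blue bowl, 68 mm across, 45 mm high. Origin: centre of its underside.

How it is judged (in metres and radians):
On the way, in this order (a step that is already met when the one before it is completed fails the run):
1. the locking pin lies in the tray, let go, and the feed screw has not been driven yet (x of pin_mid in the frame of tray between -0.07 and 0.07 m and y of pin_mid in the frame of tray between -0.085 and 0.085 m and z of pin_mid in the frame of tray below 0.075 m and contact force between pin and tray above 0.1 N and contact force between pin and the fingers below 0.05 N and distance of ram_top from where it was at the start of the episode below 0.0002 m), for 0.2 s.
2. the crank has taken hold and drives the feed screw (over a third of a turn) (distance of ram_top from where it was at the start of the episode above 0.00035 m), for 0.1 s.
At the end, for the whole second after the job is handed in: The feed screw has been turned clockwise three full turns, to within a tenth of a turn either way (ram 2.9 to 3.1 mm lower than at the start); the pin is at rest in the tray, and everything is let go (x of pin_mid in the frame of tray between -0.07 and 0.07 m and y of pin_mid in the frame of tray between -0.085 and 0.085 m and z of pin_mid in the frame of tray below 0.075 m and contact force between pin and tray above 0.1 N and contact force between pin and the fingers below 0.05 N and distance of ram_top from where it was at the start of the episode between 0.0029 and 0.0031 m and z of ram_top in the frame of doser below 0.1225 m and linear speed of pin below 0.02 m/s); the robot touches nothing.
It fails at once if the feed screw is overrun by more than a tenth of a turn (distance of ram_top from where it was at the start of the episode above 0.0031 m).
It fails at once if the crank is run against the locking pin (over 5 N) (contact force between crank and pin above 5 N).
It fails at once if the handle is wrenched (squeeze and pull of both fingers together over 120 N) (contact force between the fingers and crank above 120 N).
It fails at once if a bystander is shifted by more than 20 mm (distance of any of notebook, paintjar, creamjar, gluebottle, brushmug, candlestick, waterpot from where it was at the start of the episode above 0.02 m).
It also fails if it takes over 72 s, if anything falls off the work surface, if the arm or the gripper's body presses on something with over 40 N, if the wrist force passes 120 N, or if a joint passes its speed limit or range.

### The arm

A 6-joint arm with a two-finger parallel gripper is mounted at the origin on the work surface. World frame = base frame: x ahead of the robot, y to its left, z up, the work surface at z = 0. Lengths are in m, angles in degrees, forces in N, time in s.
With the tool pointing down it reaches from about 0.375 to 0.9 m from the base axis. Payload 3.1 kg.
Tool frame: the origin (TCP) lies on the centre line of the jaws, within the pads' length; the fingertips stand 17 mm ahead of it and the grasp point (between the pads) lies 2 mm behind it; z points along the fingers, y is the line along which they close (so a half turn about z gives the same grasp; the last joint's range is limited). The gripper opens to 87 mm and grips with 3 to 60 N. Pads are 19 mm wide; open, the fingers measure 117 mm over their backs; the gripper's body (75 mm by 190 mm) begins 51 mm behind the grasp point.
Start: joints at [55.147, 30.224, 82.088, -0, 67.689, -10.227], TCP at [0.26, 0.568, 0.24] pointing down, gripper open.
Joint ranges: [-176.69, 176.69], [-43.24, 126.21], [12.49, 139.97], [-82, 262], [0, 151.66], [-163.58, 163.58]. Speed limits (degrees/s): [159.86, 159.86, 180, 180, 180, 180].

### API

Orientations are given as a 3x3 rotation matrix whose columns are the frame's x, y, z axes.
In Python, from rig import bot, imaging, finder gives the robot as it stands. The module is installed in compiled form; this text tells all that it offers.
- The arm moves only by the tool play_rows, never from a script. Its argument "motion" is a list that holds one entry, the list of rows, each a list of 6 numbers: the shift along the tool's x, y, z in m, then the turn, a rotation vector about the tool's x, y, z in degrees. In form: [[[dx, dy, dz, wx, wy, wz], ...]]. A call has 1 to 8 rows; each row is the pose to reach, as a shift and turn from the pose commanded when the call began, along the tool's axes at that moment; what a row does not reach only later rows make up. A row lasts 1/12 s, in which the tool goes at most 41.7 mm and 7.16 degrees, less where a joint would pass 70% of its speed; a pose out of reach is approached as far as the arm can. A call with a gripper value outside its range is refused whole. "fingers" is the finger opening in m, from 0 to 0.087, set as the call begins (left out, the last holds). The fingers move at their own pace and stop on an object; the grip force is fixed at half the most. Time passes only in rows, so rows that repeat a pose let the fingers close. It gives the time, the measured TCP pose, the force, the opening and the grip force at its end, in the units of the state.
- bot.read_state(): the state, without advancing time (a new reading comes with each control period).
- imaging.capture(name): name is "scene" or "top"; returns a dict with "frame" (420x560x3 uint8, red, green, blue), "camera_matrix" (3x3 intrinsics, pixels), "R" (3x3) and "t" (3): a world point X has camera coordinates R X + t. Camera axes: x right, y down, z forward; pixel columns grow to the right and rows downward; lengths in m; the calibration is good to about 2 mm. A picture is of the moment at which its call begins. There is no depth.
- bot.hand_in(): hands the job in; it is judged then, once.
Trained networks look in the newest picture that a camera, given by its name, has taken for a name from the list of things; names that differ only in an ending like _2 or _b are one class to them, and where a whole thing is asked for, a point or a joint stands for the part that bears it (a point fixed in the world has none). Each returns a list of dicts, best first, with "confidence" (0 to 1); they miss things now and then, are a little off and sometimes report something else, mostly with a low value. They report only what shows in the picture. A call takes as long as a camera call.
- finder.recognise(camera, name): "at" ([x, y, z] in m, in world coordinates, good to about 4 mm: the middle of the surface that is visible of it).
- finder.outline_of(camera, name): "pixels" (420x560 bool, what is visible of it).
The state is a dict: "time_s": time; "joint_positions": joint angles; "qvel": joint speeds; "tau": joint torques, N m; "position": TCP position; "tcp_rot": TCP orientation; "force": force on the tool from outside, world axes, zero at the start; "moment": the same for the moment, N m; "opening": opening from 0.0 (shut) to 1.0 (fully open); "grasp_force": force on a finger pad.
Only numpy, scipy, OpenCV 4.12 (cv2) and the standard library are available. Lean on these libraries where they do the work, as an engineer would, in place of code of your own. Each camera call takes 0.05 s, during which the arm holds its last target. There are 200 camera calls.

## Working session

There is one attempt and no reset: what is moved stays moved. The work goes in short steps, Python scripts to look and compute and a tool call to move; the robot and the scene stay as the last step left them, time stands still between calls to the robot, and variables do not carry over. Pictures are saved under pics/ and viewed, at most 10 in all, crops included, and the job is handed in when it is done.

Besides the shell and the picture viewer there is one more tool, called after "Call:" in YAML: its name, and indented under it one key for each argument. play_rows: Moves the arm, as the interface text tells. Its arguments: {"type":"object","properties":{"motion":{"type":"array"},"fingers":{"type":"number"}},"required":["motion"]}

```bash
mkdir -p pics; python3 - <<'E'
from rig import bot, imaging, finder
import cv2, numpy as np
s=bot.read_state(); print(s)
for c in ("scene","top"):
    d=imaging.capture(c); cv2.imwrite(f"pics/{c}0.png",d["frame"][:,:,::-1]); np.savez(f"{c}.npz",**d)
    print(c,(-d["R"].T@d["t"]).round(3))
    for n in ("doser","hub","handle","crank","ram_top","tray","pin","pin_mid","gluebottle","brushmug","candlestick"):
        print(n,[(round(r["confidence"],2),np.round(r["at"],4).tolist()) for r in finder.recognise(c,n)[:2]])
print(bot.read_state()["time_s"])
E
```

```text
{'time_s': 0.0, 'joint_positions': array([ 5.51457247e+01,  3.02775575e+01,  8.21554232e+01,  1.94981548e-04,
        6.76900598e+01, -1.02280224e+01]), 'qvel': array([ 0.02118665,  0.0329895 , -0.07402065,  0.02857441, -0.06921941,
       -0.05119508]), 'tau': array([-1.46809482e-03, -4.40045285e+01, -1.76588988e+01,  6.31916709e-02,
        5.83793269e-02, -1.58177918e-04]), 'position': array([0.26001407, 0.56758635, 0.23859205]), 'tcp_rot': array([[-9.09044498e-01,  4.16697238e-01, -1.22983769e-03],
       [ 4.16698876e-01,  9.09042875e-01, -1.76042366e-03],
       [ 3.84411511e-04, -2.11277542e-03, -9.99997694e-01]]), 'force': array([ 0.75797491,  0.77341726, -0.31068586]), 'moment': array([0.02201188, 0.01652683, 0.02182193]), 'grasp_force': 0.0, 'opening': 0.9964080866584024}
scene [ 0.969 -0.203  0.88 ]
doser [(0.84, [0.5579, 0.0062, 0.113]), (0.66, [0.4781, -0.0231, 0.1758])]
hub [(0.91, [0.5651, 0.0081, 0.1121])]
handle [(0.62, [0.4985, 0.0703, 0.1877])]
crank [(0.56, [0.5064, 0.0611, 0.1445])]
ram_top [(0.57, [0.6422, -0.008, 0.1252])]
tray [(0.74, [0.4894, -0.2957, 0.0024])]
pin [(0.51, [0.484, -0.0225, 0.1766]), (0.24, [0.7149, -0.3368, 0.1036])]
pin_mid [(0.65, [0.4823, -0.0184, 0.1754])]
gluebottle [(0.64, [0.7155, -0.3329, 0.1033])]
brushmug [(0.55, [0.7307, -0.1892, 0.0598]), (0.31, [0.4853, -0.2932, 0.0016])]
candlestick [(0.66, [0.6883, 0.3363, 0.0236])]
top [0.439 0.017 1.27 ]
doser [(0.86, [0.5248, 0.0197, 0.1139]), (0.27, [0.6805, 0.3363, 0.0169])]
hub [(0.77, [0.5247, 0.0188, 0.1158]), (0.18, [0.7342, -0.1858, 0.0617])]
handle [(0.63, [0.4942, 0.079, 0.2086])]
crank [(0.74, [0.513, 0.0441, 0.1501]), (0.58, [0.69, -0.3344, 0.0997])]
ram_top []
tray [(0.79, [0.4871, -0.2985, 0.0077])]
pin []
pin_mid []
gluebottle [(0.7, [0.6937, -0.3343, 0.0986])]
brushmug [(0.66, [0.7369, -0.1873, 0.0608]), (0.22, [0.4894, -0.3002, 0.0044])]
candlestick [(0.66, [0.6851, 0.3344, 0.0188])]
1.2
```

View pics/scene0.png

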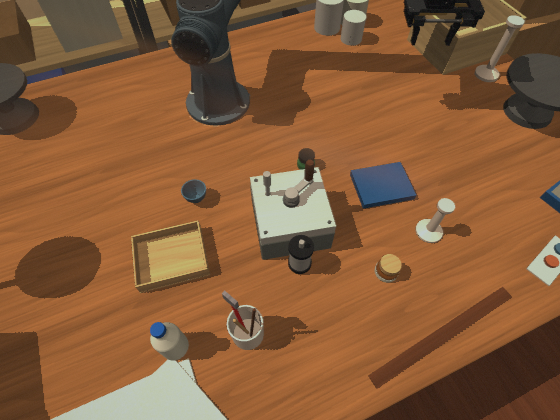

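View pics/top0.png

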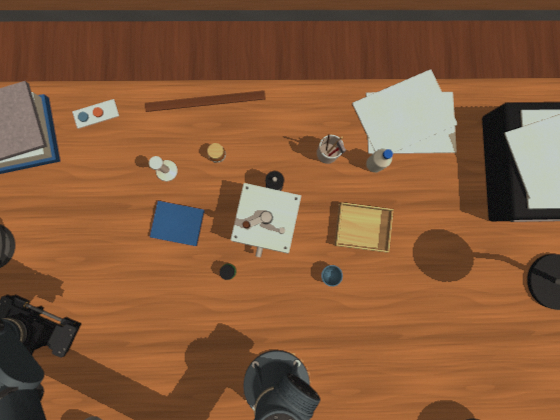

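The scene picture shows the pin head at about (267,178), handle (309,170), hub (291,197) and tray (170,255). In the top picture the hub is at (266,217), the handle (247,225), the pin (281,231) and the tray (364,227). Next I'll zoom in for pixel-accurate points.

```bash
cat > h.py <<'E'
import numpy as np,cv2
def ray(c,uv,z):
    d=np.load(f"{c}.npz");R,t,K=d["R"],d["t"],d["camera_matrix"]
    o=-R.T@t; v=R.T@np.linalg.solve(K,[uv[0],uv[1],1.]); return (o+v*(z-o[2])/v[2])
def proj(c,X):
    d=np.load(f"{c}.npz");p=d["camera_matrix"]@(d["R"]@np.array(X)+d["t"]);return (p[:2]/p[2])
E
python3 - <<'E'
import numpy as np,cv2
a=np.load("scene.npz")["frame"][150:270,235:345,::-1];b=np.load("top.npz")["frame"][170:265,215:315,::-1]
a=cv2.resize(a,(440,480),interpolation=cv2.INTER_CUBIC); a=cv2.copyMakeBorder(a,0,0,0,0,0)
b=cv2.resize(b,(350*1,332),interpolation=cv2.INTER_CUBIC)
o=np.zeros((480,800,3),np.uint8);o[:,:440]=a;o[:332,445:795]=b;cv2.imwrite("pics/crop0.png",o)
E
```

```text
(no output)
```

View pics/crop0.png

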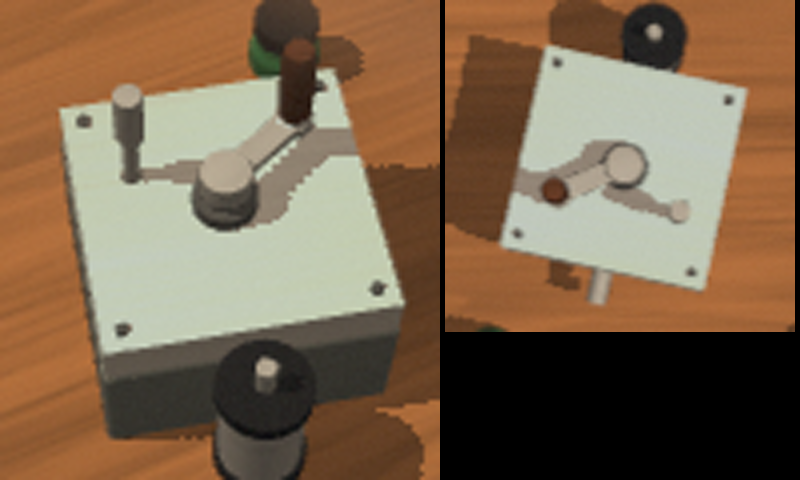

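```bash
python3 - <<'E'
from h import *
S=lambda u,v:(235+(u+.5)/4-.5,150+(v+.5)/4-.5)
T=lambda u,v:(215+(u-445+.5)/3.5-.5,170+(v+.5)/3.5-.5)
for n,c,p,z in [("pin","scene",S(127,95),.195),("pinbase","scene",S(131,179),.115),("pin","top",T(680,210),.195),("handle","scene",S(299,46),.207),("handle","top",T(554,190),.207)]:
    print(n,c,ray(c,p,z).round(4))
for c,f,L in (("scene",S,[(60,108),(335,70),(404,303),(107,353)]),("top",T,[(547,45),(747,90),(704,291),(501,246)])):
    P=np.array([ray(c,f(*p),.115) for p in L]);print(c,P.round(4).tolist(),P.mean(0).round(4))
    Q=P-np.roll(P,1,0);print(np.linalg.norm(Q,axis=1).round(3),np.degrees(np.arctan2(Q[:,1],Q[:,0])).round(1))
for c,L in (("scene",[(133,237),(200,224),(207,267),(139,287)]),("top",[(340,203),(393,206),(390,251),(336,247)])):
    P=np.array([ray(c,p,.04) for p in L]);print(c,P.round(3).tolist(),P.mean(0).round(4))
E
```

```text
pin scene [ 0.4784 -0.0211  0.195 ]
pinbase scene [ 0.4808 -0.0224  0.115 ]
pin top [ 0.4784 -0.0208  0.195 ]
handle scene [0.4946 0.0777 0.207 ]
handle top [0.4954 0.0777 0.207 ]
scene [[0.4135, -0.042, 0.115], [0.4566, 0.1283, 0.115], [0.6242, 0.0875, 0.115], [0.5845, -0.081, 0.115]] [0.5197 0.0232 0.115 ]
[0.175 0.176 0.172 0.173] [ 167.2   75.8  -13.7 -103.3]
top [[0.6245, 0.0873, 0.115], [0.5829, -0.0831, 0.115], [0.4125, -0.0424, 0.115], [0.4538, 0.1281, 0.115]] [0.5184 0.0225 0.115 ]
[0.175 0.175 0.175 0.175] [ -13.4 -103.7  166.6   76.4]
scene [[0.415, -0.359, 0.04], [0.447, -0.196, 0.04], [0.566, -0.217, 0.04], [0.55, -0.375, 0.04]] [ 0.4944 -0.2867  0.04  ]
top [[0.566, -0.214, 0.04], [0.553, -0.385, 0.04], [0.41, -0.369, 0.04], [0.426, -0.197, 0.04]] [ 0.4886 -0.291   0.04  ]
```

```bash
cat >> h.py <<'E'
import json
from scipy.spatial.transform import Rotation as Ro
def plan(P,R,P1,w,n,hold=0):
    """n rows from P,R to P1 with tool-frame turn w (deg); prints, returns new commanded pose"""
    d=R.T@(np.array(P1)-P)
    rows=[[round(float(x),4) for x in d*min(1,k/n)]+[round(float(x),1) for x in np.array(w)*min(1,k/n)] for k in range(1,n+hold+1)]
    print(json.dumps([rows])); r=rows[-1]
    P,R=P+R@np.array(r[:3]),R@Ro.from_rotvec(r[3:],degrees=True).as_matrix(); np.savez("cmd.npz",P=P,R=R); return P,R
E
python3 - <<'E'
from h import *
a=np.radians(65.4);R=np.array([[-np.sin(a),np.cos(a),0],[np.cos(a),np.sin(a),0],[0,0,-1.]])
P=np.array([.26,.568,.24])
P,R=plan(P,R,[.36,.30,.30],[0,0,32.7],8)
P,R=plan(P,R,[.4785,-.021,.30],[0,0,32.7],8)
P,R=plan(P,R,[.4785,-.021,.18],[0,0,0],6,2)
E
```

```text
[[[-0.0253, -0.0253, -0.0075, 0.0, 0.0, 4.1], [-0.0506, -0.0505, -0.015, 0.0, 0.0, 8.2], [-0.0759, -0.0758, -0.0225, 0.0, 0.0, 12.3], [-0.1012, -0.101, -0.03, 0.0, 0.0, 16.4], [-0.1266, -0.1263, -0.0375, 0.0, 0.0, 20.4], [-0.1519, -0.1515, -0.045, 0.0, 0.0, 24.5], [-0.1772, -0.1768, -0.0525, 0.0, 0.0, 28.6], [-0.2025, -0.202, -0.06, 0.0, 0.0, 32.7]]]
[[[-0.0418, -0.0092, 0.0, 0.0, 0.0, 4.1], [-0.0835, -0.0184, 0.0, 0.0, 0.0, 8.2], [-0.1253, -0.0277, 0.0, 0.0, 0.0, 12.3], [-0.1671, -0.0369, 0.0, 0.0, 0.0, 16.4], [-0.2088, -0.0461, 0.0, 0.0, 0.0, 20.4], [-0.2506, -0.0553, 0.0, 0.0, 0.0, 24.5], [-0.2924, -0.0645, 0.0, 0.0, 0.0, 28.6], [-0.3342, -0.0737, 0.0, 0.0, 0.0, 32.7]]]
[[[0.0, -0.0, 0.02, 0.0, 0.0, 0.0], [0.0, -0.0, 0.04, 0.0, 0.0, 0.0], [0.0, -0.0, 0.06, 0.0, 0.0, 0.0], [0.0, -0.0, 0.08, 0.0, 0.0, 0.0], [0.0, -0.0001, 0.1, 0.0, 0.0, 0.0], [0.0, -0.0001, 0.12, 0.0, 0.0, 0.0], [0.0, -0.0001, 0.12, 0.0, 0.0, 0.0], [0.0, -0.0001, 0.12, 0.0, 0.0, 0.0]]]
```

Call:
play_rows:
  motion:
    - [[-0.025,-0.025,-0.0075,0,0,4.1],[-0.051,-0.0505,-0.015,0,0,8.2],[-0.076,-0.076,-0.0225,0,0,12.3],[-0.101,-0.101,-0.03,0,0,16.4],[-0.1265,-0.126,-0.0375,0,0,20.4],[-0.152,-0.1515,-0.045,0,0,24.5],[-0.177,-0.177,-0.0525,0,0,28.6],[-0.2025,-0.202,-0.06,0,0,32.7]]
  fingers: 0.05

```text
time_s: 1.87
position: [0.3604, 0.2985, 0.3001]
tcp_rot: [[-0.537, 0.843, 0.0], [0.843, 0.537, 0.0], [-0.0, 0.0, -1.0]]
force: [1.0, -0.3, -0.7]
opening: 0.586
grasp_force: 0.0
```

Call:
play_rows:
  motion:
    - [[-0.04,-0.009,0,0,0,4.1],[-0.08,-0.0177,0,0,0,8.2],[-0.12,-0.0265,0,0,0,12.3],[-0.16,-0.0353,0,0,0,16.4],[-0.2,-0.044,0,0,0,20.4],[-0.24,-0.053,0,0,0,24.5],[-0.28,-0.0618,0,0,0,28.6],[-0.32,-0.0706,0,0,0,32.7]]

```text
time_s: 2.53
position: [0.4739, -0.0094, 0.2999]
tcp_rot: [[0.004, 1.0, 0.001], [1.0, -0.004, 0.0], [0.0, 0.001, -1.0]]
force: [0.5, 0.6, -0.5]
opening: 0.57
grasp_force: 0.0
```

Call:
play_rows:
  motion:
    - [[-0.0136,0.005,0.02,0,0,0],[-0.0136,0.005,0.04,0,0,0],[-0.0136,0.005,0.06,0,0,0],[-0.0136,0.005,0.06,0,0,0]]

```text
time_s: 2.87
position: [0.4762, -0.021, 0.2365]
tcp_rot: [[0.002, 1.0, -0.007], [1.0, -0.002, 0.002], [0.002, -0.007, -1.0]]
force: [-0.3, 0.2, -0.3]
opening: 0.578
grasp_force: 0.0
```

Call:
play_rows:
  motion:
    - [[0,0.001,0.015,0,0,0],[0,0.001,0.03,0,0,0],[0,0.001,0.045,0,0,0],[0,0.001,0.06,0,0,0],[0,0.001,0.06,0,0,0],[0,0.001,0.06,0,0,0],[0,0.001,0.06,0,0,0]]

```text
time_s: 3.45
position: [0.4805, -0.021, 0.1807]
tcp_rot: [[-0.0, 1.0, 0.002], [1.0, 0.0, -0.001], [-0.001, 0.002, -1.0]]
force: [0.1, -0.8, 1.1]
opening: 0.573
grasp_force: 0.0
```

```bash
python3 - <<'E'
from rig import bot, imaging
import cv2, numpy as np
from h import *
s=bot.read_state();print(s["position"].round(4),s["tcp_rot"].round(4).tolist(),s["force"])
d=imaging.capture("scene");f=d["frame"][130:250,225:365,::-1]
cv2.imwrite("pics/s1.png",cv2.resize(f,(700,600),interpolation=cv2.INTER_CUBIC))
E
```

```text
[ 0.4805 -0.021   0.1807] [[-0.0001, 1.0, 0.002], [1.0, 0.0001, -0.0006], [-0.0006, 0.002, -1.0]] [ 0.12677665 -0.76193365  1.07475501]
```

View pics/s1.png

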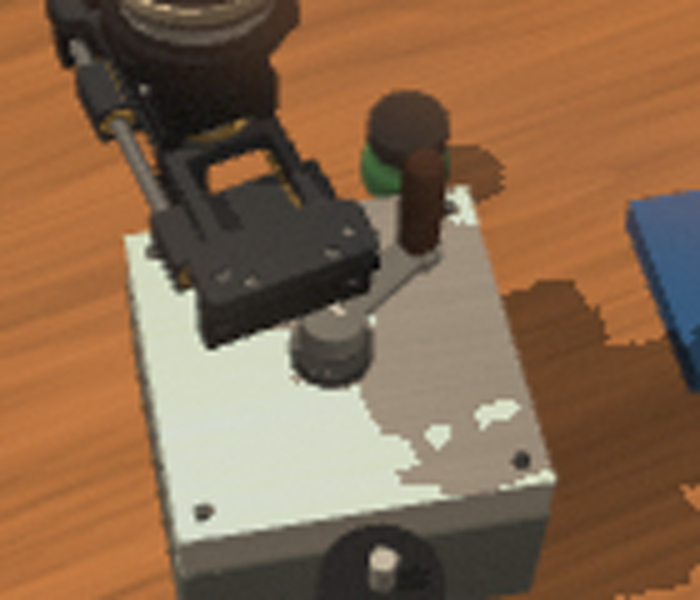

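The hand is at (290,250) in the crop, over the pin. The handle at (420,200) stays clear and no contact force shows, so I'll close and lift.

Call:
play_rows:
  motion:
    - [[0,0,0,0,0,0],[0,0,0,0,0,0],[0,0,0,0,0,0],[0,0,0,0,0,0],[0,0,0,0,0,0],[0,0,0,0,0,0]]
  fingers: 0.0

```text
time_s: 4.0
position: [0.4796, -0.0209, 0.1796]
tcp_rot: [[0.0, 1.0, -0.0], [1.0, -0.0, 0.0], [0.0, -0.0, -1.0]]
force: [-1.3, 0.2, 1.3]
opening: 0.203
grasp_force: 5.6
```

Call:
play_rows:
  motion:
    - [[0,0,-0.006,0,0,0],[0,0,-0.015,0,0,0],[0,0,-0.025,0,0,0],[0,0,-0.04,0,0,0],[0,0,-0.055,0,0,0],[0,0,-0.07,0,0,0],[0,0,-0.085,0,0,0],[0,0,-0.1,0,0,0]]

```text
time_s: 4.67
position: [0.4795, -0.0209, 0.2811]
tcp_rot: [[0.0, 1.0, 0.001], [1.0, -0.0, -0.0], [-0.0, 0.001, -1.0]]
force: [0.7, -0.1, -1.1]
opening: 0.199
grasp_force: 29.8
```

Call:
play_rows:
  motion:
    - [[-0.0366,0.0017,0,0,0,0],[-0.0732,0.0034,0,0,0,0],[-0.11,0.005,0,0,0,0],[-0.1465,0.0067,0,0,0,0],[-0.183,0.0085,0,0,0,0],[-0.22,0.01,0,0,0,0],[-0.256,0.0118,0,0,0,0],[-0.293,0.0135,0,0,0,0]]

```text
time_s: 5.33
position: [0.4927, -0.3156, 0.2804]
tcp_rot: [[0.001, 1.0, 0.0], [1.0, -0.001, -0.0], [-0.0, 0.0, -1.0]]
force: [0.2, 0.4, -0.9]
opening: 0.196
grasp_force: 29.8
```

Call:
play_rows:
  motion:
    - [[0,0,0,0,6.25,0],[0,0,0,0,12.5,0],[0,0,0,0,18.75,0],[0,0,0,0,25,0],[0,0,0,0,31.25,0],[0,0,0,0,37.5,0],[0,0,0,0,43.75,0],[0,0,0,0,50,0]]

```text
time_s: 6.0
position: [0.4931, -0.3151, 0.2807]
tcp_rot: [[-0.001, 1.0, 0.002], [0.641, -0.001, 0.768], [0.768, 0.002, -0.641]]
force: [0.4, -0.2, -1.9]
opening: 0.197
grasp_force: 29.8
```

Call:
play_rows:
  motion:
    - [[-0.023,0,0.0193,0,0,0],[-0.046,0,0.0386,0,0,0],[-0.069,0,0.058,0,0,0],[-0.092,0,0.0772,0,0,0],[-0.115,0,0.0965,0,0,0],[-0.13,0,0.109,0,0,0],[-0.13,0,0.109,0,0,0]]

```text
time_s: 6.58
position: [0.4917, -0.3128, 0.1062]
tcp_rot: [[0.004, 1.0, -0.003], [0.639, -0.0, 0.769], [0.769, -0.005, -0.639]]
force: [-0.3, 0.8, -0.6]
opening: 0.195
grasp_force: 29.8
```

```bash
python3 - <<'E'
from rig import bot, imaging
import cv2, numpy as np
s=bot.read_state();print(s["position"].round(4),s["tcp_rot"].round(4).tolist(),s["force"],s["joint_positions"].round(0))
d=imaging.capture("scene");f=d["frame"][160:320,80:280,::-1]
cv2.imwrite("pics/s2.png",cv2.resize(f,(750,600),interpolation=cv2.INTER_CUBIC))
E
```

```text
[ 0.4917 -0.3128  0.1062] [[0.0037, 1.0, -0.0028], [0.6395, -0.0002, 0.7688], [0.7688, -0.0046, -0.6395]] [-0.34835963  0.84396929 -0.59343307] [-56.  54.  73.  25.  97. -63.]
```

View pics/s2.png

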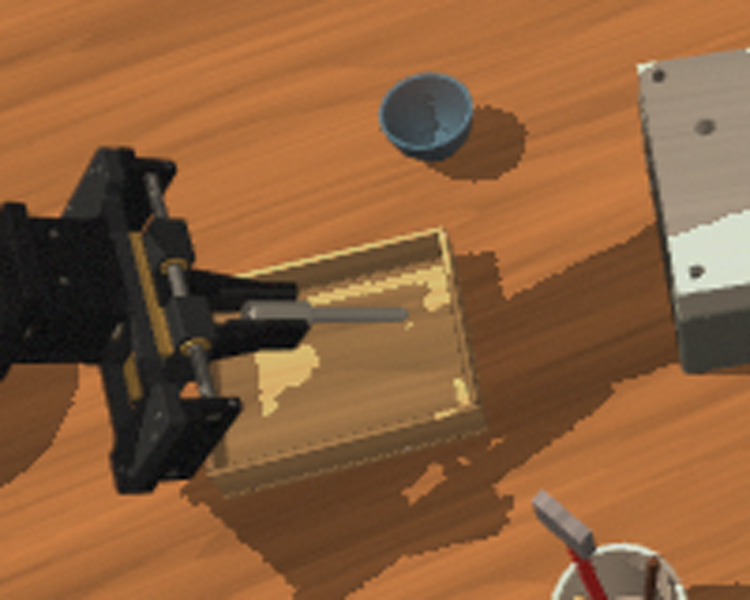

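The pin tip, at (408,315) in the crop, is over the tray interior and clear of the walls. Lowering the last 30 mm and releasing.

Call:
play_rows:
  motion:
    - [[-0.006,0,0.005,0,0,0],[-0.012,0,0.01,0,0,0],[-0.018,0,0.015,0,0,0],[-0.023,0,0.0193,0,0,0],[-0.023,0,0.0193,0,0,0],[-0.023,0,0.0193,0,0,0]]

```text
time_s: 7.13
position: [0.4929, -0.3138, 0.0798]
tcp_rot: [[0.0, 1.0, 0.0], [0.642, -0.0, 0.766], [0.766, -0.0, -0.642]]
force: [0.4, 0.3, -1.1]
opening: 0.195
grasp_force: 29.8
```

Call:
play_rows:
  motion:
    - [[0,0,0,0,0,0],[0,0,0,0,0,0],[0,0,0,0,0,0],[0,0,0,0,0,0],[0,0,0,0,0,0],[0,0,0,0,0,0]]
  fingers: 0.05

```text
time_s: 7.63
position: [0.4931, -0.314, 0.0801]
tcp_rot: [[0.0, 1.0, 0.0], [0.643, -0.0, 0.766], [0.766, 0.0, -0.643]]
force: [0.4, -0.4, 0.3]
opening: 0.534
grasp_force: 0.0
```

Call:
play_rows:
  motion:
    - [[0.023,0,-0.0193,0,0,0],[0.046,0,-0.0386,0,0,0],[0.069,0,-0.058,0,0,0],[0.092,0,-0.0772,0,0,0],[0.115,0,-0.0965,0,0,0],[0.138,0,-0.116,0,0,0],[0.161,0,-0.135,0,0,0],[0.168,0,-0.141,0,0,0]]

```text
time_s: 8.3
position: [0.4938, -0.3147, 0.3039]
tcp_rot: [[-0.004, 1.0, 0.003], [0.647, 0.0, 0.763], [0.763, 0.005, -0.647]]
force: [0.2, -0.2, 0.5]
opening: 0.573
grasp_force: 0.0
```

Call:
play_rows:
  motion:
    - [[0,0,0,0,-6.25,0],[0,0,0,0,-12.5,0],[0,0,0,0,-18.75,0],[0,0,0,0,-25,0],[0,0,0,0,-31.25,0],[0,0,0,0,-37.5,0],[0,0,0,0,-43.75,0],[0,0,0,0,-50,0]]

```text
time_s: 8.97
position: [0.4929, -0.3142, 0.2995]
tcp_rot: [[0.0, 1.0, 0.001], [1.0, -0.0, -0.005], [-0.005, 0.001, -1.0]]
force: [-0.1, 0.4, -0.7]
opening: 0.577
grasp_force: 0.0
```

```bash
python3 - <<'E'
from rig import bot, imaging,finder
import cv2, numpy as np
s=bot.read_state();print(s["position"].round(4),s["tcp_rot"].round(4).tolist(),s["force"],s["joint_positions"].round(0),s["time_s"])
d=imaging.capture("scene");f=d["frame"][130:320,80:360,::-1]
cv2.imwrite("pics/s3.png",cv2.resize(f,(784,532),interpolation=cv2.INTER_CUBIC))
print(finder.recognise("scene","pin_mid"),finder.recognise("scene","handle"))
E
```

```text
[ 0.4929 -0.3142  0.2995] [[0.0002, 1.0, 0.0009], [1.0, -0.0002, -0.0055], [-0.0055, 0.0009, -1.0]] [-0.07742191  0.44367417 -0.67736151] [-43.  23.  84.  -0.  72. -43.] 8.9667
[{'at': [0.497, -0.306, 0.0213], 'confidence': 0.76}, {'at': [0.5074, 0.0611, 0.1483], 'confidence': 0.42}] [{'at': [0.5017, 0.0701, 0.1886], 'confidence': 0.61}]
```

View pics/s3.png

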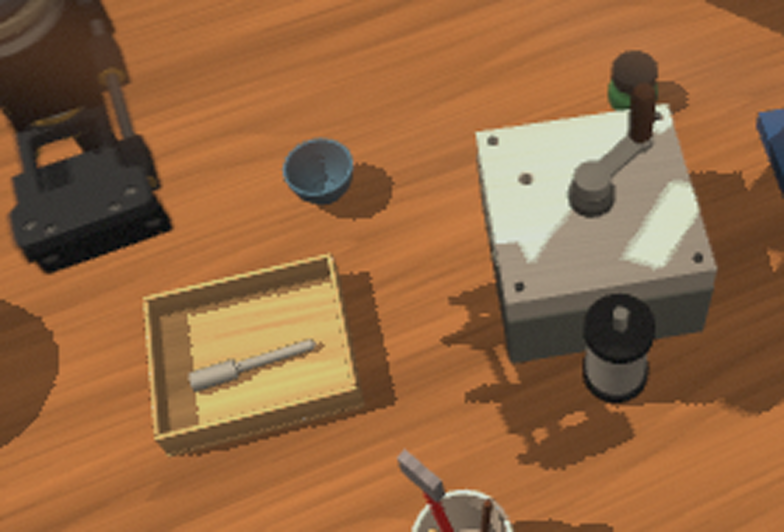

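The pin lies flat in the tray, from (192,378) to (318,345) in the crop. The handle is untouched at (641,110). Moving to the handle.

Call:
play_rows:
  motion:
    - [[0.035,0,0,0,0,0],[0.07,0,0,0,0,0],[0.105,0.001,0,0,0,0],[0.14,0.001,0,0,0,0],[0.175,0.001,0,0,0,0],[0.21,0.001,0,0,0,0],[0.245,0.002,0,0,0,0],[0.28,0.002,0,0,0,0]]

```text
time_s: 9.78
position: [0.4956, -0.0336, 0.2986]
tcp_rot: [[0.003, 1.0, -0.002], [1.0, -0.003, 0.002], [0.002, -0.002, -1.0]]
force: [0.4, 0.3, -0.7]
opening: 0.575
grasp_force: 0.0
```

Call:
play_rows:
  motion:
    - [[0.03,0,0,0,0,0],[0.06,0,0,0,0,0],[0.09,0,0,0,0,0],[0.1115,0,0,0,0,0],[0.1115,0,0.02,0,0,0],[0.1115,0,0.035,0,0,0],[0.1115,0,0.045,0,0,0],[0.1115,0,0.045,0,0,0]]

```text
time_s: 10.45
position: [0.4944, 0.0769, 0.2515]
tcp_rot: [[0.002, 1.0, -0.007], [1.0, -0.002, 0.002], [0.002, -0.007, -1.0]]
force: [-0.5, 0.1, 0.3]
opening: 0.577
grasp_force: 0.0
```

Call:
play_rows:
  motion:
    - [[0,0,0.015,0,0,0],[0,0,0.03,0,0,0],[0,0,0.045,0,0,0],[0,0,0.06,0,0,0],[0,0,0.072,0,0,0],[0,0,0.072,0,0,0],[0,0,0.072,0,0,0],[0,0,0.072,0,0,0]]

```text
time_s: 11.12
position: [0.4963, 0.0769, 0.1828]
tcp_rot: [[0.002, 1.0, 0.001], [1.0, -0.002, 0.0], [0.0, 0.001, -1.0]]
force: [0.3, 0.3, -0.1]
opening: 0.576
grasp_force: 0.0
```

Call:
play_rows:
  motion:
    - [[0,0,0,0,0,0],[0,0,0,0,0,0],[0,0,0,0,0,0],[0,0,0,0,0,0],[0,0,0,0,0,0],[0,0,0,0,0,0],[0,0,0,0,0,0]]
  fingers: 0.0

```text
time_s: 11.7
position: [0.4953, 0.0775, 0.1824]
tcp_rot: [[0.0, 1.0, 0.0], [1.0, -0.0, -0.0], [-0.0, 0.0, -1.0]]
force: [-0.2, 0.2, 1.5]
opening: 0.237
grasp_force: 30.0
```

```bash
cat >> h.py <<'E'
C=np.array([.519,.0229]);r=.060
def arc(P,a0,das):
    """commanded xy P; list of angles a0-da: tool rows (tool x=world y, tool y=world x)"""
    rows=[]
    for d in das:
        a=np.radians(a0-d);q=C+r*np.array([np.cos(a),np.sin(a)])-P
        rows.append([round(float(q[1]),4),round(float(q[0]),4),0,0,0,0])
    print(json.dumps([rows]));return P+np.array([rows[-1][1],rows[-1][0]])
E
python3 - <<'E'
from rig import bot
from h import *
s=bot.read_state();p=s["position"];print(p.round(4),s["force"].round(1),s["opening"]*87,np.linalg.norm(p[:2]-C),np.degrees(np.arctan2(p[1]-C[1],p[0]-C[0])))
P=p[:2]
P=arc(P,113.7,[6,12,18,24,30,30,30]);P=arc(P,83.7,[5,10,15,20,20,20])
E
```

```text
[0.4953 0.0775 0.1824] [-0.2  0.2  1.5] 20.611098880784475 0.05950709724584072 113.48363792043395
[[[0.0026, 0.0055, 0, 0, 0, 0], [0.0042, 0.0115, 0, 0, 0, 0], [0.0051, 0.0178, 0, 0, 0, 0], [0.0054, 0.024, 0, 0, 0, 0], [0.0051, 0.0303, 0, 0, 0, 0], [0.0051, 0.0303, 0, 0, 0, 0], [0.0051, 0.0303, 0, 0, 0, 0]]]
[[[-0.0008, 0.0052, 0, 0, 0, 0], [-0.0021, 0.0103, 0, 0, 0, 0], [-0.0038, 0.0152, 0, 0, 0, 0], [-0.0059, 0.02, 0, 0, 0, 0], [-0.0059, 0.02, 0, 0, 0, 0], [-0.0059, 0.02, 0, 0, 0, 0]]]
```

Call:
play_rows:
  motion:
    - [[0.0026,0.0055,0,0,0,0],[0.0042,0.0115,0,0,0,0],[0.0051,0.0178,0,0,0,0],[0.0054,0.024,0,0,0,0],[0.0051,0.0303,0,0,0,0],[0.0051,0.0303,0,0,0,0],[0.0051,0.0303,0,0,0,0]]

```text
time_s: 12.28
position: [0.5267, 0.0819, 0.1823]
tcp_rot: [[0.0, 1.0, 0.001], [1.0, -0.0, -0.001], [-0.001, 0.001, -1.0]]
force: [-0.1, -5.1, 3.2]
opening: 0.242
grasp_force: 30.0
```

Call:
play_rows:
  motion:
    - [[-0.0008,0.0052,0,0,0,0],[-0.0021,0.0103,0,0,0,0],[-0.0038,0.0152,0,0,0,0],[-0.0059,0.02,0,0,0,0],[-0.0059,0.02,0,0,0,0],[-0.0059,0.02,0,0,0,0]]

```text
time_s: 12.78
position: [0.5455, 0.0761, 0.1823]
tcp_rot: [[0.001, 1.0, -0.001], [1.0, -0.001, -0.001], [-0.001, -0.001, -1.0]]
force: [-2.3, -6.0, 4.3]
opening: 0.24
grasp_force: 30.0
```

```bash
python3 - <<'E'
from h import *
P=np.array([.4953+.0303+.02,.0775+.0051-.0059])
for k in range(12): P=arc(P,63.7-15*k,[5,10,15,15])
E
```

```text
[[[-0.0025, 0.0046, 0, 0, 0, 0], [-0.0054, 0.0089, 0, 0, 0, 0], [-0.0087, 0.013, 0, 0, 0, 0], [-0.0087, 0.013, 0, 0, 0, 0]]]
[[[-0.0036, 0.0038, 0, 0, 0, 0], [-0.0076, 0.0072, 0, 0, 0, 0], [-0.0118, 0.0103, 0, 0, 0, 0], [-0.0118, 0.0103, 0, 0, 0, 0]]]
[[[-0.0045, 0.0027, 0, 0, 0, 0], [-0.0092, 0.005, 0, 0, 0, 0], [-0.0141, 0.0069, 0, 0, 0, 0], [-0.0141, 0.0069, 0, 0, 0, 0]]]
[[[-0.005, 0.0015, 0, 0, 0, 0], [-0.0101, 0.0025, 0, 0, 0, 0], [-0.0153, 0.0031, 0, 0, 0, 0], [-0.0153, 0.0031, 0, 0, 0, 0]]]
[[[-0.0053, 0.0001, 0, 0, 0, 0], [-0.0105, -0.0003, 0, 0, 0, 0], [-0.0157, -0.0011, 0, 0, 0, 0], [-0.0157, -0.0011, 0, 0, 0, 0]]]
[[[-0.005, -0.0012, 0, 0, 0, 0], [-0.01, -0.0029, 0, 0, 0, 0], [-0.0148, -0.005, 0, 0, 0, 0], [-0.0148, -0.005, 0, 0, 0, 0]]]
[[[-0.0046, -0.0025, 0, 0, 0, 0], [-0.0089, -0.0054, 0, 0, 0, 0], [-0.013, -0.0087, 0, 0, 0, 0], [-0.013, -0.0087, 0, 0, 0, 0]]]
[[[-0.0038, -0.0036, 0, 0, 0, 0], [-0.0072, -0.0076, 0, 0, 0, 0], [-0.0103, -0.0118, 0, 0, 0, 0], [-0.0103, -0.0118, 0, 0, 0, 0]]]
[[[-0.0027, -0.0045, 0, 0, 0, 0], [-0.005, -0.0092, 0, 0, 0, 0], [-0.0069, -0.0141, 0, 0, 0, 0], [-0.0069, -0.0141, 0, 0, 0, 0]]]
[[[-0.0015, -0.005, 0, 0, 0, 0], [-0.0025, -0.0101, 0, 0, 0, 0], [-0.0031, -0.0153, 0, 0, 0, 0], [-0.0031, -0.0153, 0, 0, 0, 0]]]
[[[-0.0001, -0.0053, 0, 0, 0, 0], [0.0003, -0.0105, 0, 0, 0, 0], [0.0011, -0.0157, 0, 0, 0, 0], [0.0011, -0.0157, 0, 0, 0, 0]]]
[[[0.0012, -0.005, 0, 0, 0, 0], [0.0029, -0.01, 0, 0, 0, 0], [0.005, -0.0148, 0, 0, 0, 0], [0.005, -0.0148, 0, 0, 0, 0]]]
```

Call:
play_rows:
  motion:
    - [[-0.003,0.0046,0,0,0,0],[-0.0059,0.0089,0,0,0,0],[-0.0092,0.013,0,0,0,0],[-0.0092,0.013,0,0,0,0]]

```text
time_s: 13.12
position: [0.5591, 0.0668, 0.1822]
tcp_rot: [[0.001, 1.0, -0.0], [1.0, -0.001, -0.0], [-0.0, -0.0, -1.0]]
force: [-2.7, -3.4, 4.5]
opening: 0.237
grasp_force: 30.0
```

Call:
play_rows:
  motion:
    - [[-0.0036,0.0038,0,0,0,0],[-0.0076,0.0072,0,0,0,0],[-0.0118,0.0103,0,0,0,0],[-0.0118,0.0103,0,0,0,0]]

```text
time_s: 13.45
position: [0.5689, 0.0553, 0.1822]
tcp_rot: [[0.001, 1.0, -0.001], [1.0, -0.001, 0.0], [0.0, -0.001, -1.0]]
force: [-3.2, -2.4, 5.7]
opening: 0.236
grasp_force: 30.0
```

Call:
play_rows:
  motion:
    - [[-0.0045,0.0027,0,0,0,0],[-0.0092,0.005,0,0,0,0],[-0.0141,0.0069,0,0,0,0],[-0.0141,0.0069,0,0,0,0]]

```text
time_s: 13.78
position: [0.5756, 0.0414, 0.1823]
tcp_rot: [[0.001, 1.0, -0.001], [1.0, -0.001, 0.001], [0.001, -0.001, -1.0]]
force: [-3.3, -1.2, 5.5]
opening: 0.238
grasp_force: 30.0
```

Call:
play_rows:
  motion:
    - [[-0.005,0.0015,0,0,0,0],[-0.0101,0.0025,0,0,0,0],[-0.0153,0.0031,0,0,0,0],[-0.0153,0.0031,0,0,0,0]]

```text
time_s: 14.12
position: [0.5786, 0.0264, 0.1823]
tcp_rot: [[0.002, 1.0, -0.001], [1.0, -0.002, 0.002], [0.002, -0.001, -1.0]]
force: [-2.2, -0.6, 5.6]
opening: 0.24
grasp_force: 30.0
```

Call:
play_rows:
  motion:
    - [[-0.0053,0.0001,0,0,0,0],[-0.0105,-0.0003,0,0,0,0],[-0.0157,-0.0011,0,0,0,0],[-0.0157,-0.0011,0,0,0,0]]

```text
time_s: 14.45
position: [0.5776, 0.0103, 0.1823]
tcp_rot: [[0.001, 1.0, -0.0], [1.0, -0.001, 0.001], [0.001, -0.0, -1.0]]
force: [-3.3, -1.3, 4.3]
opening: 0.239
grasp_force: 30.0
```

Call:
play_rows:
  motion:
    - [[-0.005,-0.0012,0,0,0,0],[-0.01,-0.0029,0,0,0,0],[-0.0148,-0.005,0,0,0,0],[-0.0148,-0.005,0,0,0,0]]

```text
time_s: 14.78
position: [0.5723, -0.0049, 0.1823]
tcp_rot: [[0.001, 1.0, -0.0], [1.0, -0.001, 0.0], [0.0, -0.0, -1.0]]
force: [-1.9, 1.3, 4.8]
opening: 0.239
grasp_force: 30.0
```

Call:
play_rows:
  motion:
    - [[-0.0046,-0.0025,0,0,0,0],[-0.0089,-0.0054,0,0,0,0],[-0.013,-0.0087,0,0,0,0],[-0.013,-0.0087,0,0,0,0]]

```text
time_s: 15.12
position: [0.5634, -0.018, 0.1823]
tcp_rot: [[0.001, 1.0, -0.0], [1.0, -0.001, 0.0], [0.0, -0.0, -1.0]]
force: [-1.9, 1.3, 4.2]
opening: 0.235
grasp_force: 30.0
```

Call:
play_rows:
  motion:
    - [[-0.0038,-0.0036,0,0,0,0],[-0.0072,-0.0076,0,0,0,0],[-0.0103,-0.0118,0,0,0,0],[-0.0103,-0.0118,0,0,0,0]]

```text
time_s: 15.45
position: [0.5513, -0.0283, 0.1823]
tcp_rot: [[0.001, 1.0, -0.0], [1.0, -0.001, -0.0], [-0.0, -0.0, -1.0]]
force: [-2.2, 1.3, 4.9]
opening: 0.239
grasp_force: 30.0
```

Call:
play_rows:
  motion:
    - [[-0.0027,-0.0045,0,0,0,0],[-0.005,-0.0092,0,0,0,0],[-0.0069,-0.0141,0,0,0,0],[-0.0069,-0.0141,0,0,0,0]]

```text
time_s: 15.78
position: [0.537, -0.0351, 0.1823]
tcp_rot: [[0.001, 1.0, -0.0], [1.0, -0.001, -0.001], [-0.001, -0.0, -1.0]]
force: [-1.3, 1.2, 4.7]
opening: 0.241
grasp_force: 30.0
```

Call:
play_rows:
  motion:
    - [[-0.0015,-0.005,0,0,0,0],[-0.0025,-0.0101,0,0,0,0],[-0.0031,-0.0153,0,0,0,0],[-0.0031,-0.0153,0,0,0,0]]

```text
time_s: 16.12
position: [0.5214, -0.038, 0.1823]
tcp_rot: [[0.0, 1.0, -0.001], [1.0, -0.0, -0.001], [-0.001, -0.001, -1.0]]
force: [-0.6, 0.5, 4.1]
opening: 0.234
grasp_force: 30.0
```

Call:
play_rows:
  motion:
    - [[-0.0001,-0.0053,0,0,0,0],[0.0003,-0.0105,0,0,0,0],[0.0011,-0.0157,0,0,0,0],[0.0011,-0.0157,0,0,0,0]]

```text
time_s: 16.45
position: [0.5057, -0.0366, 0.1823]
tcp_rot: [[0.0, 1.0, -0.001], [1.0, -0.0, -0.001], [-0.001, -0.001, -1.0]]
force: [-0.1, -0.4, 3.9]
opening: 0.237
grasp_force: 30.0
```

Call:
play_rows:
  motion:
    - [[0.0012,-0.005,0,0,0,0],[0.0029,-0.01,0,0,0,0],[0.005,-0.0148,0,0,0,0],[0.005,-0.0148,0,0,0,0]]

```text
time_s: 16.78
position: [0.497, -0.0338, 0.1827]
tcp_rot: [[0.0, 1.0, 0.013], [1.0, -0.0, -0.005], [-0.005, 0.013, -1.0]]
force: [10.3, -4.3, -4.0]
opening: 0.239
grasp_force: 30.0
```

Call:
play_rows:
  motion:
    - [[0,0,0,0,0,0],[0,0,0,0,0,0],[0,0,0,0,0,0],[0,0,0,0,0,0]]

```text
time_s: 17.12
position: [0.497, -0.0338, 0.1826]
tcp_rot: [[0.0, 1.0, 0.011], [1.0, -0.0, -0.005], [-0.005, 0.011, -1.0]]
force: [10.0, -4.6, -4.2]
opening: 0.237
grasp_force: 30.0
```

```bash
python3 - <<'E'
from rig import bot
from h import *
s=bot.read_state();p=s["position"];print(p.round(4),s["force"].round(1))
Q=np.array([[.4953,.0775],[.5267,.0819],[.5455,.0761],[.5591,.0668],[.5689,.0553],[.5756,.0414],[.5786,.0264],[.5776,.0103],[.5723,-.0049],[.5634,-.018],[.5513,-.0283],[.537,-.0351],[.5214,-.038],[.5057,-.0366],[.497,-.0338],p[:2]])
A=np.c_[2*Q[:14],np.ones(14)];x=np.linalg.lstsq(A,(Q[:14]**2).sum(1),rcond=None)[0];print(x[:2],np.sqrt(x[2]+x[:2]@x[:2]))
for q in Q: print(np.degrees(np.arctan2(*(q-x[:2])[::-1])).round(1),np.linalg.norm(q-x[:2]).round(4),end="; ")
E
```

```text
[ 0.497  -0.0338  0.1826] [10.  -4.6 -4.2]
[0.51862199 0.02219094] 0.060173425008996355
112.9 0.06; 82.3 0.0603; 63.5 0.0602; 47.8 0.0602; 33.4 0.0602; 18.6 0.0601; 4.0 0.0601; -11.4 0.0602; -26.8 0.0601; -41.9 0.0602; -57.1 0.0601; -72.2 0.0602; -87.4 0.0603; -102.4 0.0602; -111.1 0.06; -111.1 0.06;
```

```bash
python3 - <<'E'
import h; from h import *
h.C=np.array([.519,.0224]); P=np.array([.4924,-.0314])
for k in range(6): P=arc(P,-116.3-60*k,[7.5*i for i in range(1,9)]);
print(P)
E
```

```text
[[[0.0039, -0.0068, 0, 0, 0, 0], [0.0087, -0.013, 0, 0, 0, 0], [0.0143, -0.0185, 0, 0, 0, 0], [0.0205, -0.0233, 0, 0, 0, 0], [0.0273, -0.0272, 0, 0, 0, 0], [0.0346, -0.0302, 0, 0, 0, 0], [0.0421, -0.0323, 0, 0, 0, 0], [0.0499, -0.0333, 0, 0, 0, 0]]]
[[[0.0079, 0.0, 0, 0, 0, 0], [0.0157, 0.0011, 0, 0, 0, 0], [0.0232, 0.0031, 0, 0, 0, 0], [0.0305, 0.0061, 0, 0, 0, 0], [0.0373, 0.01, 0, 0, 0, 0], [0.0435, 0.0148, 0, 0, 0, 0], [0.049, 0.0204, 0, 0, 0, 0], [0.0538, 0.0266, 0, 0, 0, 0]]]
[[[0.0039, 0.0068, 0, 0, 0, 0], [0.0069, 0.0141, 0, 0, 0, 0], [0.009, 0.0216, 0, 0, 0, 0], [0.01, 0.0294, 0, 0, 0, 0], [0.01, 0.0373, 0, 0, 0, 0], [0.0089, 0.0451, 0, 0, 0, 0], [0.0069, 0.0526, 0, 0, 0, 0], [0.0039, 0.0599, 0, 0, 0, 0]]]
[[[-0.0039, 0.0068, 0, 0, 0, 0], [-0.0087, 0.013, 0, 0, 0, 0], [-0.0143, 0.0185, 0, 0, 0, 0], [-0.0205, 0.0233, 0, 0, 0, 0], [-0.0273, 0.0272, 0, 0, 0, 0], [-0.0346, 0.0302, 0, 0, 0, 0], [-0.0421, 0.0323, 0, 0, 0, 0], [-0.0499, 0.0333, 0, 0, 0, 0]]]
[[[-0.0079, -0.0, 0, 0, 0, 0], [-0.0157, -0.0011, 0, 0, 0, 0], [-0.0232, -0.0031, 0, 0, 0, 0], [-0.0305, -0.0061, 0, 0, 0, 0], [-0.0373, -0.01, 0, 0, 0, 0], [-0.0435, -0.0148, 0, 0, 0, 0], [-0.049, -0.0204, 0, 0, 0, 0], [-0.0538, -0.0266, 0, 0, 0, 0]]]
[[[-0.0039, -0.0068, 0, 0, 0, 0], [-0.0069, -0.0141, 0, 0, 0, 0], [-0.009, -0.0216, 0, 0, 0, 0], [-0.01, -0.0294, 0, 0, 0, 0], [-0.01, -0.0373, 0, 0, 0, 0], [-0.0089, -0.0451, 0, 0, 0, 0], [-0.0069, -0.0526, 0, 0, 0, 0], [-0.0039, -0.0599, 0, 0, 0, 0]]]
[ 0.4924 -0.0314]
```

Call:
play_rows:
  motion:
    - [[0.0039,-0.0068,0,0,0,0],[0.0087,-0.013,0,0,0,0],[0.0143,-0.0185,0,0,0,0],[0.0205,-0.0233,0,0,0,0],[0.0273,-0.0272,0,0,0,0],[0.0346,-0.0302,0,0,0,0],[0.0421,-0.0323,0,0,0,0],[0.0499,-0.0333,0,0,0,0]]

```text
time_s: 17.78
position: [0.4591, 0.0148, 0.1824]
tcp_rot: [[-0.003, 1.0, 0.001], [1.0, 0.003, -0.008], [-0.008, 0.001, -1.0]]
force: [-1.1, -13.7, 4.4]
opening: 0.24
grasp_force: 30.0
```

Call:
play_rows:
  motion:
    - [[0.0079,0,0,0,0,0],[0.0157,0.0011,0,0,0,0],[0.0232,0.0031,0,0,0,0],[0.0305,0.0061,0,0,0,0],[0.0373,0.01,0,0,0,0],[0.0435,0.0148,0,0,0,0],[0.049,0.0204,0,0,0,0],[0.0538,0.0266,0,0,0,0]]

```text
time_s: 18.45
position: [0.4812, 0.0696, 0.182]
tcp_rot: [[-0.003, 1.0, -0.01], [1.0, 0.003, -0.007], [-0.007, -0.01, -1.0]]
force: [-8.5, -10.6, 11.6]
opening: 0.238
grasp_force: 30.0
```

Call:
play_rows:
  motion:
    - [[0.0039,0.0068,0,0,0,0],[0.0069,0.0141,0,0,0,0],[0.009,0.0216,0,0,0,0],[0.01,0.0294,0,0,0,0],[0.01,0.0373,0,0,0,0],[0.0089,0.0451,0,0,0,0],[0.0069,0.0526,0,0,0,0],[0.0039,0.0599,0,0,0,0]]

```text
time_s: 19.12
position: [0.5382, 0.0789, 0.182]
tcp_rot: [[0.001, 1.0, -0.016], [1.0, -0.001, 0.005], [0.005, -0.016, -1.0]]
force: [-10.5, 9.0, 15.5]
opening: 0.238
grasp_force: 30.0
```

Call:
play_rows:
  motion:
    - [[-0.0039,0.0068,0,0,0,0],[-0.0087,0.013,0,0,0,0],[-0.0143,0.0185,0,0,0,0],[-0.0205,0.0233,0,0,0,0],[-0.0273,0.0272,0,0,0,0],[-0.0346,0.0302,0,0,0,0],[-0.0421,0.0323,0,0,0,0],[-0.0499,0.0333,0,0,0,0]]

```text
time_s: 19.78
position: [0.5779, 0.0309, 0.1824]
tcp_rot: [[0.002, 1.0, -0.001], [1.0, -0.002, 0.009], [0.009, -0.001, -1.0]]
force: [2.2, 13.4, 5.8]
opening: 0.238
grasp_force: 30.0
```

Call:
play_rows:
  motion:
    - [[-0.0079,0,0,0,0,0],[-0.0157,-0.0011,0,0,0,0],[-0.0232,-0.0031,0,0,0,0],[-0.0305,-0.0061,0,0,0,0],[-0.0373,-0.01,0,0,0,0],[-0.0435,-0.0148,0,0,0,0],[-0.049,-0.0204,0,0,0,0],[-0.0538,-0.0266,0,0,0,0]]

```text
time_s: 20.45
position: [0.5555, -0.0252, 0.1825]
tcp_rot: [[0.002, 1.0, 0.01], [1.0, -0.003, 0.005], [0.005, 0.009, -1.0]]
force: [9.0, 8.8, -0.6]
opening: 0.239
grasp_force: 30.0
```

Call:
play_rows:
  motion:
    - [[-0.0039,-0.0068,0,0,0,0],[-0.0069,-0.0141,0,0,0,0],[-0.009,-0.0216,0,0,0,0],[-0.01,-0.0294,0,0,0,0],[-0.01,-0.0373,0,0,0,0],[-0.0089,-0.0451,0,0,0,0],[-0.0069,-0.0526,0,0,0,0],[-0.0039,-0.0599,0,0,0,0]]

```text
time_s: 21.12
position: [0.4984, -0.0342, 0.1828]
tcp_rot: [[0.0, 1.0, 0.015], [1.0, -0.0, -0.006], [-0.006, 0.015, -1.0]]
force: [12.0, -5.6, -7.0]
opening: 0.24
grasp_force: 30.0
```

Call:
play_rows:
  motion:
    - [[0.0039,-0.0068,0,0,0,0],[0.0087,-0.013,0,0,0,0],[0.0143,-0.0185,0,0,0,0],[0.0205,-0.0233,0,0,0,0],[0.0273,-0.0272,0,0,0,0],[0.0346,-0.0302,0,0,0,0],[0.0421,-0.0323,0,0,0,0],[0.0499,-0.0333,0,0,0,0]]

```text
time_s: 21.78
position: [0.459, 0.0148, 0.1824]
tcp_rot: [[-0.003, 1.0, 0.001], [1.0, 0.003, -0.008], [-0.008, 0.001, -1.0]]
force: [-1.2, -13.8, 4.1]
opening: 0.237
grasp_force: 30.0
```

Call:
play_rows:
  motion:
    - [[0.0079,0,0,0,0,0],[0.0157,0.0011,0,0,0,0],[0.0232,0.0031,0,0,0,0],[0.0305,0.0061,0,0,0,0],[0.0373,0.01,0,0,0,0],[0.0435,0.0148,0,0,0,0],[0.049,0.0204,0,0,0,0],[0.0538,0.0266,0,0,0,0]]

```text
time_s: 22.45
position: [0.4812, 0.0696, 0.182]
tcp_rot: [[-0.003, 1.0, -0.01], [1.0, 0.003, -0.007], [-0.007, -0.01, -1.0]]
force: [-8.3, -11.0, 11.8]
opening: 0.24
grasp_force: 30.0
```

Call:
play_rows:
  motion:
    - [[0.0039,0.0068,0,0,0,0],[0.0069,0.0141,0,0,0,0],[0.009,0.0216,0,0,0,0],[0.01,0.0294,0,0,0,0],[0.01,0.0373,0,0,0,0],[0.0089,0.0451,0,0,0,0],[0.0069,0.0526,0,0,0,0],[0.0039,0.0599,0,0,0,0]]

```text
time_s: 23.12
position: [0.5382, 0.0789, 0.182]
tcp_rot: [[0.001, 1.0, -0.016], [1.0, -0.001, 0.005], [0.005, -0.016, -1.0]]
force: [-11.0, 8.8, 14.1]
opening: 0.241
grasp_force: 30.0
```

Call:
play_rows:
  motion:
    - [[-0.0039,0.0068,0,0,0,0],[-0.0087,0.013,0,0,0,0],[-0.0143,0.0185,0,0,0,0],[-0.0205,0.0233,0,0,0,0],[-0.0273,0.0272,0,0,0,0],[-0.0346,0.0302,0,0,0,0],[-0.0421,0.0323,0,0,0,0],[-0.0499,0.0333,0,0,0,0]]

```text
time_s: 23.78
position: [0.5779, 0.0309, 0.1824]
tcp_rot: [[0.002, 1.0, -0.001], [1.0, -0.002, 0.009], [0.009, -0.001, -1.0]]
force: [0.7, 13.2, 5.9]
opening: 0.235
grasp_force: 30.0
```

Call:
play_rows:
  motion:
    - [[-0.0079,0,0,0,0,0],[-0.0157,-0.0011,0,0,0,0],[-0.0232,-0.0031,0,0,0,0],[-0.0305,-0.0061,0,0,0,0],[-0.0373,-0.01,0,0,0,0],[-0.0435,-0.0148,0,0,0,0],[-0.049,-0.0204,0,0,0,0],[-0.0538,-0.0266,0,0,0,0]]

```text
time_s: 24.45
position: [0.5555, -0.0252, 0.1825]
tcp_rot: [[0.002, 1.0, 0.009], [1.0, -0.002, 0.005], [0.005, 0.009, -1.0]]
force: [9.7, 8.7, -1.2]
opening: 0.237
grasp_force: 30.0
```

Call:
play_rows:
  motion:
    - [[-0.0039,-0.0068,0,0,0,0],[-0.0069,-0.0141,0,0,0,0],[-0.009,-0.0216,0,0,0,0],[-0.01,-0.0294,0,0,0,0],[-0.01,-0.0373,0,0,0,0],[-0.0089,-0.0451,0,0,0,0],[-0.0069,-0.0526,0,0,0,0],[-0.0039,-0.0599,0,0,0,0]]

```text
time_s: 25.12
position: [0.4984, -0.0342, 0.1828]
tcp_rot: [[0.0, 1.0, 0.015], [1.0, -0.0, -0.006], [-0.006, 0.015, -1.0]]
force: [12.1, -6.4, -6.7]
opening: 0.236
grasp_force: 30.0
```

```bash
python3 - <<'E'
from rig import bot, imaging,finder
import cv2, numpy as np
s=bot.read_state();print(s["position"].round(4),s["force"])
d=imaging.capture("scene");f=d["frame"][100:260,210:370,::-1]
a=cv2.resize(f,(400,400),interpolation=cv2.INTER_CUBIC)
d=imaging.capture("top");f=d["frame"][140:300,190:350,::-1]
cv2.imwrite("pics/s4.png",np.hstack([a,cv2.resize(f,(400,400),interpolation=cv2.INTER_CUBIC)]))
s=bot.read_state();print(s["position"].round(4),s["force"])
E
```

```text
[ 0.4984 -0.0342  0.1828] [12.10932091 -6.4485356  -6.69583452]
[ 0.4964 -0.0335  0.1827] [ 9.20828674 -4.04327329 -4.22101895]
```

View pics/s4.png

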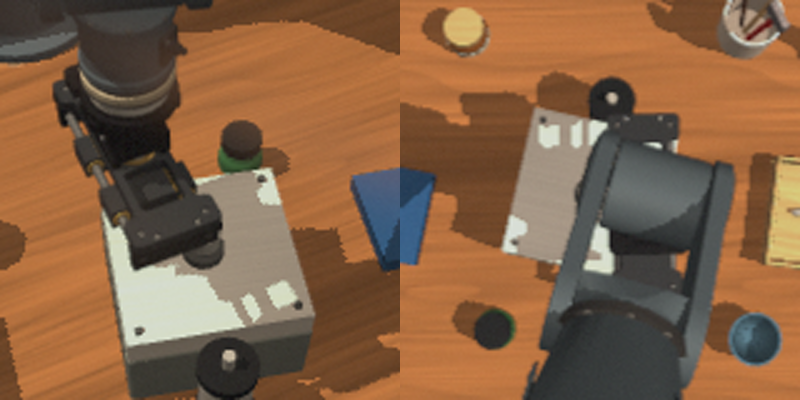

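The hand still holds the handle after two turns, and its path repeats exactly. Now the third turn, stopping slightly short of the last command.

Call:
play_rows:
  motion:
    - [[0.0039,-0.0068,0,0,0,0],[0.0087,-0.013,0,0,0,0],[0.0143,-0.0185,0,0,0,0],[0.0205,-0.0233,0,0,0,0],[0.0273,-0.0272,0,0,0,0],[0.0346,-0.0302,0,0,0,0],[0.0421,-0.0323,0,0,0,0],[0.0499,-0.0333,0,0,0,0]]

```text
time_s: 25.88
position: [0.459, 0.0148, 0.1824]
tcp_rot: [[-0.003, 1.0, 0.001], [1.0, 0.003, -0.008], [-0.008, 0.001, -1.0]]
force: [-1.5, -14.1, 4.1]
opening: 0.24
grasp_force: 30.0
```

Call:
play_rows:
  motion:
    - [[0.0079,0,0,0,0,0],[0.0157,0.0011,0,0,0,0],[0.0232,0.0031,0,0,0,0],[0.0305,0.0061,0,0,0,0],[0.0373,0.01,0,0,0,0],[0.0435,0.0148,0,0,0,0],[0.049,0.0204,0,0,0,0],[0.0538,0.0266,0,0,0,0]]

```text
time_s: 26.55
position: [0.4812, 0.0696, 0.182]
tcp_rot: [[-0.003, 1.0, -0.01], [1.0, 0.003, -0.007], [-0.007, -0.01, -1.0]]
force: [-7.7, -10.8, 12.1]
opening: 0.238
grasp_force: 30.0
```

Call:
play_rows:
  motion:
    - [[0.0039,0.0068,0,0,0,0],[0.0069,0.0141,0,0,0,0],[0.009,0.0216,0,0,0,0],[0.01,0.0294,0,0,0,0],[0.01,0.0373,0,0,0,0],[0.0089,0.0451,0,0,0,0],[0.0069,0.0526,0,0,0,0],[0.0039,0.0599,0,0,0,0]]

```text
time_s: 27.22
position: [0.5382, 0.0789, 0.182]
tcp_rot: [[0.001, 1.0, -0.016], [1.0, -0.001, 0.005], [0.005, -0.016, -1.0]]
force: [-10.1, 8.8, 14.7]
opening: 0.24
grasp_force: 30.0
```

Call:
play_rows:
  motion:
    - [[-0.0039,0.0068,0,0,0,0],[-0.0087,0.013,0,0,0,0],[-0.0143,0.0185,0,0,0,0],[-0.0205,0.0233,0,0,0,0],[-0.0273,0.0272,0,0,0,0],[-0.0346,0.0302,0,0,0,0],[-0.0421,0.0323,0,0,0,0],[-0.0499,0.0333,0,0,0,0]]

```text
time_s: 27.88
position: [0.5779, 0.0309, 0.1824]
tcp_rot: [[0.002, 1.0, -0.001], [1.0, -0.002, 0.009], [0.009, -0.001, -1.0]]
force: [1.6, 13.3, 6.7]
opening: 0.244
grasp_force: 30.0
```

Call:
play_rows:
  motion:
    - [[-0.0079,0,0,0,0,0],[-0.0157,-0.0011,0,0,0,0],[-0.0232,-0.0031,0,0,0,0],[-0.0305,-0.0061,0,0,0,0],[-0.0373,-0.01,0,0,0,0],[-0.0435,-0.0148,0,0,0,0],[-0.049,-0.0204,0,0,0,0],[-0.0538,-0.0266,0,0,0,0]]

```text
time_s: 28.55
position: [0.5555, -0.0252, 0.1826]
tcp_rot: [[0.002, 1.0, 0.01], [1.0, -0.003, 0.005], [0.005, 0.01, -1.0]]
force: [8.8, 9.5, -1.0]
opening: 0.24
grasp_force: 30.0
```

Call:
play_rows:
  motion:
    - [[-0.0039,-0.0068,0,0,0,0],[-0.0069,-0.0141,0,0,0,0],[-0.009,-0.0216,0,0,0,0],[-0.01,-0.0294,0,0,0,0],[-0.01,-0.0373,0,0,0,0],[-0.0089,-0.0451,0,0,0,0],[-0.0069,-0.0526,0,0,0,0],[-0.005,-0.0575,0,0,0,0]]

```text
time_s: 29.22
position: [0.5004, -0.0349, 0.1828]
tcp_rot: [[0.0, 1.0, 0.015], [1.0, -0.0, -0.005], [-0.005, 0.015, -1.0]]
force: [11.5, -5.1, -6.5]
opening: 0.24
grasp_force: 30.0
```

Call:
play_rows:
  motion:
    - [[0,0,0,0,0,0],[0,0,0,0,0,0],[0,0,0,0,0,0]]

```text
time_s: 29.47
position: [0.4993, -0.0347, 0.1826]
tcp_rot: [[0.001, 1.0, 0.011], [1.0, -0.0, -0.004], [-0.004, 0.011, -1.0]]
force: [9.3, -3.5, -3.3]
opening: 0.24
grasp_force: 30.0
```

Call:
play_rows:
  motion:
    - [[-0.001,0.002,0,0,0,0],[-0.0022,0.0043,0,0,0,0],[-0.0022,0.0043,0,0,0,0],[-0.0022,0.0043,0,0,0,0]]

```text
time_s: 29.8
position: [0.4997, -0.035, 0.1824]
tcp_rot: [[0.0, 1.0, 0.002], [1.0, -0.0, -0.001], [-0.001, 0.002, -1.0]]
force: [3.8, 0.2, 1.9]
opening: 0.239
grasp_force: 30.0
```

Call:
play_rows:
  motion:
    - [[0,0,0,0,0,0],[0,0,0,0,0,0],[0,0,0,0,0,0],[0,0,0,0,0,0],[0,0,0,0,0,0],[0,0,0,0,0,0]]
  fingers: 0.05

```text
time_s: 30.3
position: [0.4981, -0.0345, 0.1818]
tcp_rot: [[0.0, 1.0, -0.002], [1.0, -0.0, 0.0], [0.0, -0.002, -1.0]]
force: [0.3, 0.1, 0.8]
opening: 0.549
grasp_force: 0.0
```

Call:
play_rows:
  motion:
    - [[0,0,-0.015,0,0,0],[0,0,-0.03,0,0,0],[0,0,-0.045,0,0,0],[0,0,-0.065,0,0,0],[0,0,-0.085,0,0,0],[0,0,-0.105,0,0,0],[0,0,-0.12,0,0,0]]

```text
time_s: 30.88
position: [0.4989, -0.0347, 0.3037]
tcp_rot: [[0.0, 1.0, 0.001], [1.0, -0.0, -0.0], [-0.0, 0.001, -1.0]]
force: [0.0, -1.0, -0.9]
opening: 0.572
grasp_force: 0.0
```

Call:
play_rows:
  motion:
    - [[0.035,0,0,0,0,0],[0.07,0,0,0,0,0],[0.105,0,0,0,0,0],[0.14,0,0,0,0,0],[0.175,0,0,0,0,0],[0.21,0,0,0,0,0],[0.24,0,0,0,0,0],[0.24,0,0,0,0,0]]

```text
time_s: 31.55
position: [0.4981, 0.21, 0.302]
tcp_rot: [[-0.005, 1.0, -0.0], [1.0, 0.005, 0.003], [0.003, -0.0, -1.0]]
force: [0.1, -0.1, 0.2]
opening: 0.574
grasp_force: 0.0
```

```bash
python3 - <<'E'
from rig import bot, imaging,finder
import cv2, numpy as np
s=bot.read_state();print(s["position"].round(4),s["force"].round(1),s["time_s"])
d=imaging.capture("scene");f=d["frame"][120:360,80:400,::-1]
cv2.imwrite("pics/s5.png",cv2.resize(f,(800,600),interpolation=cv2.INTER_CUBIC))
E
```

```text
[0.4981 0.21   0.302 ] [ 0.1 -0.1  0.2] 31.55
```

View pics/s5.png

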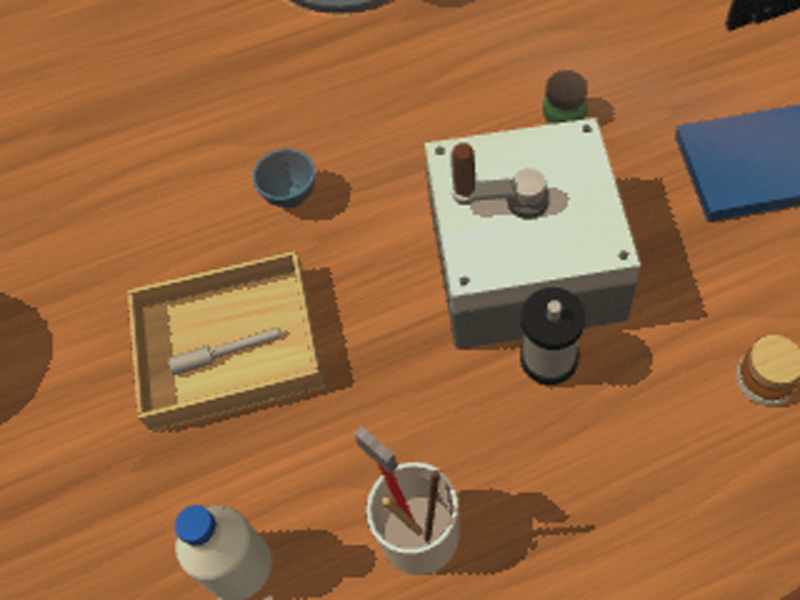

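The crank stands free with its handle top at (462,150) in the crop, and the pin lies in the tray from (172,365) to (285,333). Nothing else has moved. I'll check the handle angle from the picture, then hand in.

```bash
python3 - <<'E'
from rig import bot
from h import *
p=ray("scene",(80+462/2.5,120+150/2.5),.207);v=p[:2]-[.5186,.0222];a=np.degrees(np.arctan2(v[1],v[0]));print(p,a,np.linalg.norm(v))
if -118<a<-97: print(bot.hand_in())
E
```

```text
[ 0.50223044 -0.03447959  0.207     ] -106.10917454564685 0.05899609200029027
the job is handed in; nothing more can be done
None
```

The job is handed in: the pin lies in the tray, and the crank got three full turns from where it took hold (to within about 8°, tolerance 36°) and was let go. No verdict came back.

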